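# Line the green jar lid with its seal

## Task

Line the green jar lid: with your fingertips, push the loose white seal disc flat across the blue board until it drops over the rim and lies fully home in the upturned green lid. Do not pick the seal up, do not let it fall into the red lid, and leave the spice pot, jar, can, spoon and bowl where they are.

Things in the scene. Friction and masses are not known exactly. Their poses are not given: they have to be found in the camera images.
- board: Fixed blue plastic board lying flat on the table, 240 (its x) x 320 (its y) x 20 mm high, with the two upturned lids sunk into it at x = +50 mm, y = +85 and -85 mm (which lid is at which place varies). Origin: centre of its underside, on the table; z up. Its top is smooth, 20 mm above the table, without edging.
- green_lid: Fixed upturned green jar lid sunk in the board, 82 mm outside diameter, 12 mm high, rim flush with the board's top (20 mm above the table). Round recess in it: 73 mm diameter, 9 mm deep. Origin: centre of its underside, 8 mm above the table, 12 mm below the rim; the recess floor is 3 mm above the origin; z up.
- red_lid: Fixed upturned red jar lid, same shape and sizes and origin as the green one, in the other place of the board. It stays empty.
- seal: Loose white plastic seal disc, 66 mm diameter, 8 mm thick, about 50 g, with a thin grey ring drawn on top. It starts lying flat on the board on the board's -x half, clear of both lids, and slides freely when pushed. Origin: centre of its underside; z is its axis. Home in the lid, its top lies 1 mm below the rim. It has 3.5 mm of play all round there.
- spice_pot: Loose small amber glass pot with steel cap, 34 mm diameter, 55 mm high, standing on the board beyond the lids, half-way between them, near board x = +95 mm, y = 0. Origin: centre of its underside. Leave alone.
- jar: Loose glass jar with green cap, 76 mm diameter, 105 mm high, standing on the table past the board's +y end. Origin: centre of its underside. Leave alone.
- can: Loose yellow can, 70 mm diameter, 85 mm high, standing on the table past the board's -y end. Origin: centre of its underside. Leave alone.
- spoon: Loose steel spoon lying on the table at the left. Origin on its handle line. Leave alone.
- bowl: Loose steel bowl, 120 mm diameter, 50 mm high, on the table at the right. Origin: centre of its underside. Leave alone.

How it is judged:
By the outcome, as a careful person would: the job done as asked, in the order asked, and still so for the second after the job is handed in, with the robot touching nothing.
It also fails if it takes over 40 s, if anything falls off the work surface, if the arm or the gripper's body presses on something with over 40 N, if the wrist force passes 120 N, or if a joint passes its speed limit or range.

## Robot

A 6-joint arm with a two-finger parallel gripper is mounted at the origin on the work surface. World frame = base frame: x ahead of the robot, y to its left, z up, the work surface at z = 0. Lengths are in m, angles in rad, forces in N, time in s.
With the tool pointing down it reaches from about 0.3 to 0.875 m from the base axis. Payload 6.4 kg.
Tool frame: the origin (TCP) lies between the finger pads; the fingertips stand 14 mm ahead of it and the grasp point (between the pads) lies 5 mm behind it; x points along the fingers, z is the direction in which the jaws open and shut, and the axes are right-handed (so a half turn about x gives the same grasp; the last joint's range is limited). The gripper opens to 88 mm and grips with 3 to 60 N. Pads are 18 mm wide; open, the fingers measure 123 mm over their backs; the gripper's body (75 mm by 187 mm) begins 45 mm behind the grasp point.
Start: joints at [1.046, 0.181, 1.607, -0, 1.354, -0.206], TCP at [0.18, 0.546, 0.215] pointing down, gripper open.
Joint ranges: [-2.99, 2.99], [-0.89, 2.07], [0.3, 2.58], [-1.14, 4.28], [0, 2.63], [-3.12, 3.12]. Speed limits (rad/s): [2.57, 2.57, 3.01, 3.14, 3.14, 3.14].

## Interface

Orientations are given as a unit quaternion [x, y, z, w].
In Python, from workcell import env gives the robot as it stands.
- The arm moves only by the tool apply_moves, never from a script. Its argument "rows" is a list of rows, each an object with "delta_pos": the shift along the world's x, y, z normalised to -1 to 1, where 1 is 5 cm, a list of three; "twist": the turn about the world's z normalised to -1 to 1, where 1 is 6 degrees; "jaw": the opening, from -1 (shut) to 1 (fully open). In form: [{"delta_pos": [tx, ty, tz], "twist": twist, "jaw": jaw}, ...]. A call has 1 to 5 rows; each row shifts and turns the commanded pose from where the row before left it; what a row does not reach is not made up. A row lasts 1/10 s, in which the tool goes at most 50 mm and 8.59 degrees, less where a joint would pass 70% of its speed; a pose out of reach is approached as far as the arm can. A call with a number of a shift or a turn outside -1 to 1 is refused whole. A call with a gripper value outside its range is refused whole. The fingers move at their own pace and stop on an object; the grip force is fixed at half the most. Time passes only in rows, so rows that do not move let the fingers close. It gives the time, the measured TCP pose, the force and the opening at its end, in the units of the state.
- env.get_state(): the state, without advancing time (a new reading comes with each control period).
- env.get_image(name): name is "scene" or "top"; returns (picture, depth): 420x560x3 uint8, red, green, blue; 420x560 float32, m along the optical axis (not along the pixel's ray), 0 where there is no reading.
- env.camera_info(name): a dict with "K" (3x3 intrinsics, pixels), "cam_to_world" (4x4, takes a point from camera to world coordinates). Camera axes: x right, y up, looking along -z (the intrinsics and any distortion apply to the point x, -y, -z); pixel columns grow to the right and rows downward; lengths in m; the calibration is good to about 2 mm. A picture is of the moment at which its call begins. camera_info takes no time and is no camera call.
- env.hand_in(): hands the job in, once; it reports no verdict.
Trained networks look in the newest picture that a camera, given by its name, has taken for a name from the list of things; names that differ only in an ending like _2 or _b are one class to them, and where a whole thing is asked for, a point or a joint stands for the part that bears it (a point fixed in the world has none). Each returns a list of dicts, best first, with "score" (0 to 1); they miss things now and then, are a little off and sometimes report something else, mostly with a low value. They report only what shows in the picture. A call takes as long as a camera call.
- env.look_for(label, camera): "xyz" ([x, y, z] in m, in world coordinates, good to about 4 mm: the middle of the surface that is visible of it).
- env.outline_of(label, camera): "pixels" (420x560 bool, what is visible of it).
- env.place_of(label, camera): "xyz" ([x, y, z] in m, in world coordinates, good to about 4 mm: a listed point, or the origin of a listed thing).
The state is a dict: "clock": time; "joint_positions": joint angles; "joint_velocities": joint speeds; "effort": joint torques, N m; "tcp_pos": TCP position; "orientation": TCP orientation; "force": force on the tool from outside, world axes, zero at the start; "wrist_torque": the same for the moment, N m; "grip_width": finger opening in m.
Only numpy, scipy, OpenCV 4.12 (cv2) and the standard library are available. Lean on these libraries where they do the work, as an engineer would, in place of code of your own. Each camera call takes 0.05 s, during which the arm holds its last target.

## Working session

There is one attempt and no reset: what is moved stays moved. The work goes in short steps, Python scripts to look and compute and a tool call to move; the robot and the scene stay as the last step left them, time stands still between calls to the robot, and variables do not carry over. Pictures are saved under pics/ and viewed, and the job is handed in when it is done.

Besides the shell and the picture viewer there is one more tool, called after ">>>" as name([rows], argument=value, ...), one row to a line, values as JSON. apply_moves: Moves the arm, as the interface text tells. Scaled input: -1 to 1 covers 5 cm each way for a shift and 6 degrees each way for a turn. Its arguments: {"type":"object","properties":{"rows":{"type":"array","items":{"type":"object","properties":{"delta_pos":{"type":"array","items":{"type":"number"}},"twist":{"type":"number"},"jaw":{"type":"number"}}}}},"required":["rows"]}

```bash
mkdir -p pics; python3 - <<'E'
from workcell import env
import cv2,numpy as np
s=env.get_state();print(s['clock'],s['tcp_pos'],s['orientation'],s['grip_width'])
for c in['scene','top']:
    p,d=env.get_image(c);cv2.imwrite(f'pics/{c}0.png',p[:,:,::-1]);np.savez(f'{c}0.npz',p=p,d=d)
for n in['seal','green_lid','red_lid','board','spice_pot']:
    for c in ['top']:
        r=env.place_of(n,c);print(n,c,[(np.round(x['xyz'],4),round(x['score'],2)) for x in r[:3]])
print(env.camera_info('top'),env.get_state()['clock'])
E
```

```text
0.0 [0.17989936 0.54555621 0.21364706] [-0.41453383  0.57357691  0.41407029  0.57246575] 0.08757961471601612
seal top [(array([ 0.5118, -0.0069,  0.0205]), 0.85)]
green_lid top [(array([0.6139, 0.038 , 0.0124]), 0.93)]
red_lid top [(array([ 0.5995, -0.1353,  0.0103]), 0.74)]
board top [(array([ 0.5649, -0.0452, -0.0019]), 0.96), (array([ 0.3573,  0.4528, -0.0005]), 0.47)]
spice_pot top [(array([ 0.6619, -0.0554,  0.018 ]), 0.49)]
{'K': array([[480.44903897,   0.        , 278.54271163],
       [  0.        , 480.44903897, 206.17491912],
       [  0.        ,   0.        ,   1.        ]]), 'cam_to_world': array([[ 0.01457208,  0.99313541, -0.11605905,  0.3522461 ],
       [-0.99980204,  0.01289961, -0.01514868, -0.03060005],
       [-0.01354758,  0.11625683,  0.99312679,  1.35765962],
       [ 0.        ,  0.        ,  0.        ,  1.        ]])} 0.35
```

View pics/top0.png

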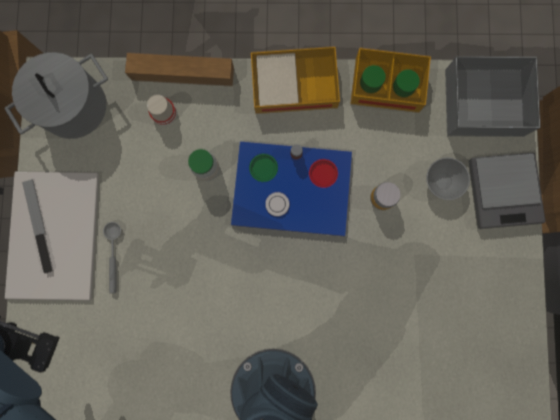

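View pics/scene0.png

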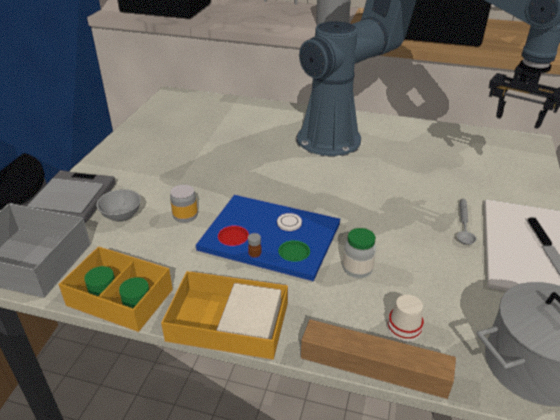

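The top view shows the seal at about (278,204), green lid (264,168), red lid (323,174) and pot (297,152). The seal's path to the green lid is clear. Next I'll refine the centres and work out the tool heading.

```bash
cat > h.py <<'E'
from workcell import env
import cv2,numpy as np
from scipy.spatial.transform import Rotation as R
def ray(cam,uv,z):
    c=env.camera_info(cam);K=c['K'];T=c['cam_to_world']
    d=np.array([(uv[0]-K[0,2])/K[0,0],-(uv[1]-K[1,2])/K[1,1],-1]);d=T[:3,:3]@d
    o=T[:3,3];return o+d*(z-o[2])/d[2]
def colour(p,name):
    r,g,b=[p[...,i].astype(int) for i in range(3)]
    if name=='green_lid':return (g>r+30)&(g>b+30)
    if name=='red_lid':return (r>g+60)&(r>b+60)
    if name=='seal':return (r>110)&(abs(r-b)<50)
def centre(cam,p,name,z,near,rad=.05):
    m=colour(p,name);ys,xs=np.nonzero(m)
    pts=np.array([ray(cam,(x,y),z)[:2] for x,y in zip(xs,ys)])
    k=np.hypot(*(pts-near).T)<rad;q=pts[k].astype(np.float32)
    h=cv2.convexHull(q*1000);(c,ra)=cv2.minEnclosingCircle(h);e=cv2.fitEllipse(h) if len(h)>5 else None
    return np.round(q.mean(0),4),k.sum(),np.round(np.array(c)/1000,4),round(ra,1),e
E
python3 - <<'E'
from h import *
for cam in['top','scene']:
    p=np.load(f'{cam}0.npz')['p']
    for n,z,nr in[('seal',.028,(.512,-.007)),('green_lid',.02,(.614,.038)),('red_lid',.02,(.6,-.135))]:
        print(cam,n,centre(cam,p,n,z,np.array(nr)))
s=env.get_state();print(R.from_quat(s['orientation']).as_matrix().round(3))
for n in['jar','can','spice_pot','seal','green_lid','board']:
    print(n,[(np.round(x['xyz'],4),round(x['score'],2)) for x in env.place_of(n,'scene')[:2]])
for n in ['jar']:print(n,[(np.round(x['xyz'],4),round(x['score'],2)) for x in env.place_of(n,'top')[:2]])
E
```

```text
Traceback (most recent call last):
  File "h.py", line 15, in centre
    pts=np.array([ray(cam,(x,y),z)[:2] for x,y in zip(xs,ys)])
                  ~~~^^^^^^^^^^^^^
  File "h.py", line 5, in ray
    c=env.camera_info(cam);K=c['K'];T=c['cam_to_world']
ValueError: time passes only in moves, steps and waits
```

```bash
python3 - <<'E'
s=open('h.py').read()
s=s.replace("def ray(","CI={}\ndef ci(c):\n    if c not in CI: CI[c]=env.camera_info(c)\n    return CI[c]\ndef ray(",1).replace("c=env.camera_info(cam);K","c=ci(cam);K")
open('h.py','w').write(s)
E
python3 - <<'E'
from h import *
for cam in['top','scene']:
    p=np.load(f'{cam}0.npz')['p']
    for n,z,nr in[('seal',.028,(.512,-.007)),('green_lid',.02,(.614,.038)),('red_lid',.02,(.6,-.135))]:
        print(cam,n,centre(cam,p,n,z,np.array(nr)))
s=env.get_state();print(R.from_quat(s['orientation']).as_matrix().round(3))
for n in['jar','can','spice_pot','seal','green_lid','board']:
    print(n,[(np.round(x['xyz'],4),round(x['score'],2)) for x in env.place_of(n,'scene')[:2]])
for n in ['jar']:print(n,[(np.round(x['xyz'],4),round(x['score'],2)) for x in env.place_of(n,'top')[:2]])
E
```

```text
top seal (array([ 0.5144, -0.0055], dtype=float32), np.int64(415), array([ 0.5145, -0.0056]), 32.2, ((514.423095703125, -5.446909427642822), (62.94073486328125, 63.41545104980469), 49.22683334350586))
top green_lid (array([0.6153, 0.0342], dtype=float32), np.int64(319), array([0.6133, 0.0324]), 31.5, ((614.7051391601562, 32.30344009399414), (57.109832763671875, 61.57683563232422), 156.79347229003906))
top red_lid (array([ 0.6011, -0.1351], dtype=float32), np.int64(501), array([ 0.6043, -0.1344]), 38.1, ((604.3819580078125, -134.41033935546875), (74.29910278320312, 75.5125961303711), 148.42437744140625))
scene seal (array([ 0.5133, -0.0032], dtype=float32), np.int64(356), array([ 0.5132, -0.0035]), 38.5, ((512.7380981445312, -3.298482656478882), (66.16181945800781, 76.92261505126953), 104.91917419433594))
scene green_lid (array([0.6151, 0.037 ], dtype=float32), np.int64(474), array([0.6147, 0.0371]), 38.7, ((614.4894409179688, 36.877281188964844), (74.25936126708984, 76.7613754272461), 25.75815773010254))
scene red_lid (array([ 0.6011, -0.1327], dtype=float32), np.int64(453), array([ 0.601 , -0.1324]), 39.8, ((600.4486694335938, -133.06991577148438), (76.6855697631836, 78.76030731201172), 23.353736877441406))
[[-0.    -0.95   0.313]
 [-0.     0.313  0.95 ]
 [-1.     0.    -0.   ]]
jar [(array([6.181e-01, 2.005e-01, 6.000e-04]), 0.98)]
can [(array([ 5.373e-01, -3.026e-01,  1.000e-04]), 0.86)]
spice_pot [(array([ 0.6563, -0.0545,  0.0159]), 0.74)]
seal [(array([ 0.5139, -0.0082,  0.0212]), 0.91)]
green_lid [(array([0.6187, 0.0398, 0.0129]), 0.66)]
board [(array([ 0.555 , -0.0429,  0.0008]), 0.87), (array([ 0.591 , -0.4758, -0.0014]), 0.71)]
jar []
```

>>> apply_moves([
  {"delta_pos": [0.3,-0.6,0],"twist": 0.95,"jaw": -0.09},
  {"delta_pos": [0.4,-0.8,0],"twist": 0.95,"jaw": -0.09},
  {"delta_pos": [0.4,-0.8,0],"twist": 0.95,"jaw": -0.09},
  {"delta_pos": [0.4,-0.8,0],"twist": 0.95,"jaw": -0.09},
  {"delta_pos": [0.4,-0.8,0],"twist": 0.95,"jaw": -0.09},
])

```text
clock: 1.2
tcp_pos: [0.2756, 0.3546, 0.2146]
orientation: [0.544, -0.452, -0.544, -0.452]
force: [0.8, 0.1, -0.4]
grip_width: 0.0504
```

>>> apply_moves([
  {"delta_pos": [0.4,-0.8,0],"twist": 0.95,"jaw": -0.09},
  {"delta_pos": [0.4,-0.8,0],"twist": 0.95,"jaw": -0.09},
  {"delta_pos": [0.4,-0.8,0],"twist": 0,"jaw": -0.09},
  {"delta_pos": [0.4,-0.8,0],"twist": 0,"jaw": -0.09},
  {"delta_pos": [0.4,-0.8,0],"twist": 0,"jaw": -0.09},
])

```text
clock: 1.7
tcp_pos: [0.3758, 0.1544, 0.2149]
orientation: [0.585, -0.397, -0.585, -0.398]
force: [1.0, -0.1, 0.5]
grip_width: 0.0401
```

>>> apply_moves([
  {"delta_pos": [0.33,-0.73,0],"twist": 0,"jaw": -0.09},
  {"delta_pos": [0.33,-0.73,-0.4],"twist": 0,"jaw": -0.09},
  {"delta_pos": [0.33,-0.73,-0.5],"twist": 0,"jaw": -0.09},
  {"delta_pos": [0.32,-0.73,-0.5],"twist": 0,"jaw": -0.09},
  {"delta_pos": [0.32,-0.73,-0.5],"twist": 0,"jaw": -0.09},
])

```text
clock: 2.2
tcp_pos: [0.4574, -0.0283, 0.119]
orientation: [0.585, -0.397, -0.584, -0.398]
force: [0.7, -0.2, 0.1]
grip_width: 0.0402
```

>>> apply_moves([
  {"delta_pos": [0,0,-0.6],"twist": 0,"jaw": -0.09},
  {"delta_pos": [0,0,-0.4],"twist": 0,"jaw": -0.09},
  {"delta_pos": [0,0,0],"twist": 0,"jaw": -0.09},
])

```text
clock: 2.5
tcp_pos: [0.4543, -0.0261, 0.0669]
orientation: [-0.583, 0.398, 0.587, 0.397]
force: [-0.3, 0.7, 0.2]
grip_width: 0.0402
```

```bash
python3 - <<'E'
from h import *
s=env.get_state();print(s['clock'],s['tcp_pos'],s['grip_width'],R.from_quat(s['orientation']).as_matrix().round(3))
for c in['scene','top']:
    p,d=env.get_image(c);np.savez(f'{c}1.npz',p=p,d=d)
    q=p[170:300,170:370] if c=='scene' else p[120:260,200:380]
    cv2.imwrite(f'pics/{c}1.png',cv2.resize(q[:,:,::-1],None,fx=4,fy=4))
E
```

```text
2.5 [ 0.45432424 -0.02614459  0.06688793] 0.04018729823707816 [[-0.006 -0.93  -0.368]
 [ 0.002 -0.368  0.93 ]
 [-1.     0.005  0.004]]
```

View pics/scene1.png

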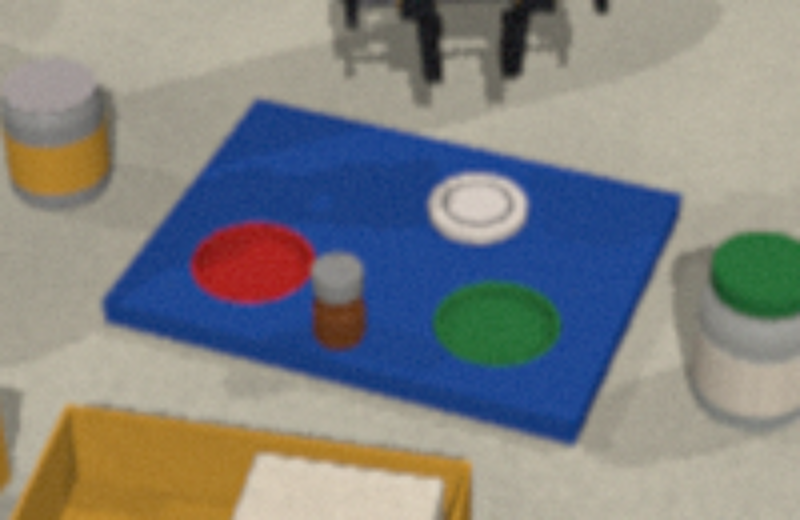

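View pics/top1.png

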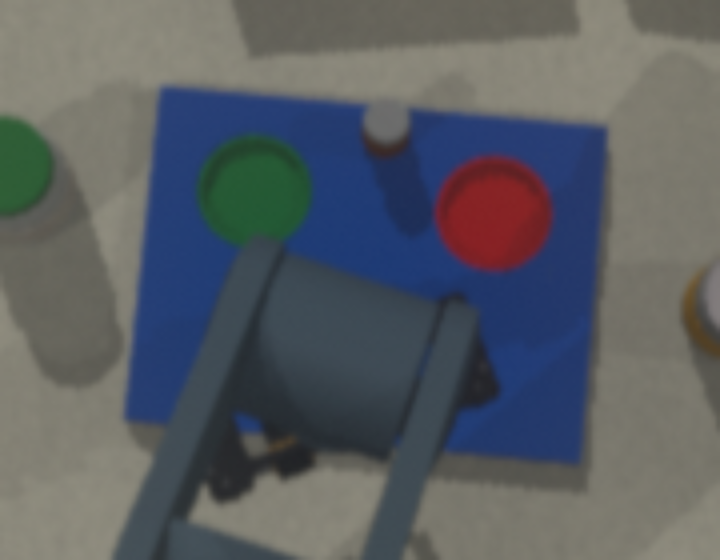

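The scene picture shows the seal at crop (478,208), green lid (497,323), and both fingertips behind the seal at (430,75) and (512,70). I'll lower to just above the board.

>>> apply_moves([
  {"delta_pos": [0,0,-0.3],"twist": 0,"jaw": -0.09},
  {"delta_pos": [0,0,-0.2],"twist": 0,"jaw": -0.09},
  {"delta_pos": [0,0,0],"twist": 0,"jaw": -0.09},
  {"delta_pos": [0,0,0],"twist": 0,"jaw": -0.09},
])

```text
clock: 3.0
tcp_pos: [0.4571, -0.0264, 0.0452]
orientation: [0.585, -0.397, -0.585, -0.397]
force: [-0.9, -0.3, 0.4]
grip_width: 0.0403
```

>>> apply_moves([
  {"delta_pos": [0,0,-0.16],"twist": 0,"jaw": -0.09},
  {"delta_pos": [0,0,0],"twist": 0,"jaw": -0.09},
  {"delta_pos": [0.19,0.075,0],"twist": 0,"jaw": -0.09},
  {"delta_pos": [0.19,0.075,0],"twist": 0,"jaw": -0.09},
  {"delta_pos": [0.19,0.075,0],"twist": 0,"jaw": -0.09},
])

```text
clock: 3.5
tcp_pos: [0.4866, -0.0149, 0.0368]
orientation: [0.585, -0.397, -0.585, -0.397]
force: [0.4, -0.3, 0.7]
grip_width: 0.0402
```

>>> apply_moves([
  {"delta_pos": [0.19,0.075,0],"twist": 0,"jaw": -0.09},
  {"delta_pos": [0.19,0.075,0],"twist": 0,"jaw": -0.09},
  {"delta_pos": [0.19,0.075,0],"twist": 0,"jaw": -0.09},
  {"delta_pos": [0.19,0.075,0],"twist": 0,"jaw": -0.09},
  {"delta_pos": [0,0,0],"twist": 0,"jaw": -0.09},
])

```text
clock: 4.0
tcp_pos: [0.5246, 0.0001, 0.0367]
orientation: [0.585, -0.397, -0.585, -0.397]
force: [0.1, 0.4, -0.7]
grip_width: 0.0401
```

```bash
cat > look.py <<'E'
from h import *
import sys
i=sys.argv[1]
s=env.get_state();print(s['clock'],s['tcp_pos'],s['force'])
p,d=env.get_image('scene');np.savez(f'scene{i}.npz',p=p,d=d)
cv2.imwrite(f'pics/scene{i}.png',cv2.resize(p[170:300,170:370][:,:,::-1],None,fx=4,fy=4))
E
python3 look.py 2
```

```text
4.0 [5.24604439e-01 1.32509704e-04 3.66626604e-02] [ 0.06512811  0.36848286 -0.70915921]
```

View pics/scene2.png

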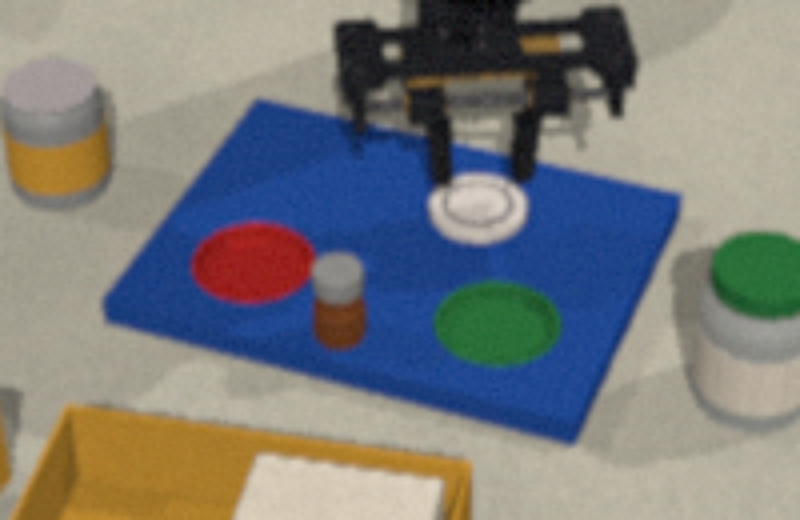

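The seal still sits at (478,208), and the fingertips at (440,175) and (522,172) appear just behind it. That disagrees with the reported TCP, so I'll check the projection before moving.

```bash
python3 - <<'E'
from h import *
s=env.get_state();T=R.from_quat(s['orientation']).as_matrix();t=np.array(s['tcp_pos']);print(s['clock'],t,s['grip_width'],s['joint_positions'],s['force'])
def proj(cam,P):
    c=ci(cam);q=np.linalg.inv(c['cam_to_world'])@np.r_[P,1];K=c['K']
    return np.array([K[0,2]+K[0,0]*q[0]/-q[2],K[1,2]+K[1,1]*(-q[1])/-q[2]])
for g in(-1,1):
    P=t+T@np.array([.014,0,g*.028]);print(P,(proj('scene',P)-[170,170])*4)
print('seal',(proj('scene',[.5138,-.0045,.028])-[170,170])*4)
print(ci('scene'))
for f in ['scene1','scene2']:
  z=np.load(f+'.npz');print(centre('scene',z['p'],'seal',.028,np.array([.513,-.004])))
z=np.load('scene2.npz')
for (u,v) in[(440,175),(440,150),(522,172),(522,150),(478,208),(300,200)]:
    y,x=170+v//4,170+u//4;dd=z['d'][y,x];c=ci('scene');K=c['K']
    q=c['cam_to_world']@np.array([(x-K[0,2])/K[0,0]*dd,-(y-K[1,2])/K[1,1]*dd,-dd,1]);print(u,v,q[:3].round(4))
E
```

```text
4.05 [5.23707527e-01 1.83501182e-05 3.64456304e-02] 0.039965829961620895 [-2.26803744e-01  3.06085840e-01  1.85951092e+00 -6.83617048e-05
  9.75940861e-01 -2.17583645e+00] [-0.62207396 -0.8868209  -0.69965062]
[ 0.53404899 -0.02600309  0.02244781] [434.83911179 224.70010436]
[0.5133672  0.02603789 0.02244345] [517.52185032 219.59467481]
seal [473.68928731 205.73502942]
{'K': array([[529.57420192,   0.        , 279.59455391],
       [  0.        , 529.57420192, 213.23148716],
       [  0.        ,   0.        ,   1.        ]]), 'cam_to_world': array([[-0.27134645, -0.5839601 ,  0.76508935,  1.60141882],
       [ 0.96247239, -0.16813543,  0.21301968,  0.27345299],
       [ 0.00424364,  0.7941795 ,  0.60766842,  0.91445995],
       [ 0.        ,  0.        ,  0.        ,  1.        ]])}
(array([ 0.5134, -0.003 ], dtype=float32), np.int64(359), array([ 0.5132, -0.0035]), 38.5, ((512.7838134765625, -3.0236215591430664), (66.53489685058594, 77.46863555908203), 105.20499420166016))
(array([ 0.514 , -0.0022], dtype=float32), np.int64(350), array([ 0.5132, -0.0038]), 38.4, ((513.2941284179688, -2.765207052230835), (65.84104919433594, 76.95510864257812), 105.15313720703125))
440 175 [ 0.5424 -0.0203  0.0743]
440 150 [ 0.5414 -0.0207  0.0931]
522 172 [0.5218 0.0285 0.0696]
522 150 [0.5212 0.0278 0.0886]
478 208 [ 0.5169 -0.0021  0.0289]
300 200 [ 0.5331 -0.1218  0.022 ]
```

```bash
python3 - <<'E'
from h import *
c=ci('scene');K=c['K']
for f in['scene1','scene2']:
    z=np.load(f+'.npz');p=z['p'];d=z['d']
    v,u=np.mgrid[0:420,0:560]
    P=np.stack([(u-K[0,2])/K[0,0]*d,-(v-K[1,2])/K[1,1]*d,-d,np.ones_like(d)],-1)@c['cam_to_world'].T
    for x in ([275,277,279,298,300] if f=='scene1' else [278,280,282,299,301,303]):
        print(f,x)
        for y in range(180,222,2):
            print('  ',y,p[y,x],P[y,x,:3].round(3))
E
```

```text
scene1 275
   180 [42 42 44] [ 0.474 -0.054  0.128]
   182 [50 52 47] [ 0.475 -0.053  0.122]
   184 [61 63 56] [ 0.473 -0.054  0.114]
   186 [73 74 68] [ 0.475 -0.053  0.109]
   188 [82 81 74] [ 0.336 -0.094  0.002]
   190 [105 102  95] [ 0.343 -0.092 -0.   ]
   192 [106 105  95] [ 0.357 -0.088  0.003]
   194 [108 103  92] [ 0.361 -0.086 -0.001]
   196 [134 132 119] [ 0.375 -0.082  0.002]
   198 [167 161 146] [ 0.385 -0.079  0.002]
   200 [162 159 140] [ 0.395 -0.077  0.002]
   202 [170 166 150] [ 0.403 -0.074  0.001]
   204 [ 76  93 146] [ 0.441 -0.063  0.023]
   206 [ 32  70 145] [ 0.449 -0.061  0.022]
   208 [ 34  72 146] [ 0.455 -0.059  0.02 ]
   210 [ 30  64 132] [ 0.466 -0.056  0.021]
   212 [ 26  63 130] [ 0.478 -0.053  0.024]
   214 [ 29  65 132] [ 0.484 -0.051  0.021]
   216 [ 23  57 127] [ 0.494 -0.048  0.023]
   218 [ 33  67 133] [ 0.5   -0.046  0.02 ]
   220 [ 26  63 131] [ 0.506 -0.044  0.019]
scene1 277
   180 [28 27 28] [ 0.476 -0.047  0.13 ]
   182 [26 25 30] [ 0.476 -0.048  0.124]
   184 [24 29 30] [ 0.474 -0.048  0.116]
   186 [28 27 34] [ 0.473 -0.048  0.108]
   18
[... 7848 characters left out ...]
167]
   186 [24 25 27] [0.535 0.037 0.166]
   188 [60 49 35] [0.527 0.035 0.154]
   190 [46 40 38] [0.532 0.036 0.151]
   192 [54 45 41] [0.538 0.038 0.15 ]
   194 [55 48 40] [0.545 0.04  0.149]
   196 [46 38 30] [0.547 0.04  0.144]
   198 [28 28 28] [0.543 0.04  0.135]
   200 [19 21 23] [0.519 0.035 0.111]
   202 [16 20 24] [0.522 0.036 0.107]
   204 [25 25 30] [0.522 0.036 0.1  ]
   206 [33 38 37] [0.522 0.036 0.094]
   208 [67 65 60] [0.52  0.036 0.086]
   210 [42 47 60] [0.521 0.036 0.08 ]
   212 [29 44 79] [0.519 0.036 0.072]
   214 [ 30  61 119] [0.462 0.023 0.021]
   216 [ 34  75 148] [0.472 0.026 0.022]
   218 [ 34  74 149] [0.479 0.028 0.021]
   220 [ 27  64 141] [0.487 0.03  0.02 ]
```

Depth shows the real fingertips at z≈0.064, against 0.0225 from the reported pose. In scene1 it was 0.094 against 0.053, so there is a constant ~41 mm height offset, while xy agrees. The fingers passed above the seal without touching it. I'll trust the camera. First I'll check the gripper's real shape for clearance to the pot and jar.

```bash
python3 - <<'E'
from h import *
c=ci('scene');K=c['K']
z=np.load('scene2.npz');d=z['d'];v,u=np.mgrid[0:420,0:560]
P=(np.stack([(u-K[0,2])/K[0,0]*d,-(v-K[1,2])/K[1,1]*d,-d,np.ones_like(d)],-1)@c['cam_to_world'].T)[...,:3]
t=np.array([.5242,0.0001]);a=np.radians(21.7);e=np.array([np.cos(a),np.sin(a)]);l=np.array([-e[1],e[0]])
q=P[...,:2]-t;pu=q@e;la=q@l
m=(d>0)&(P[...,2]>.045)&(abs(pu)<.1)&(abs(la)<.13)
for z0 in np.arange(.05,.26,.01):
    k=m&(P[...,2]>=z0)&(P[...,2]<z0+.01)
    if k.sum()>3: print(round(z0,3),k.sum(),'lat',np.percentile(la[k],[1,99]).round(3),'push',np.percentile(pu[k],[1,50,99]).round(3), np.histogram(la[k],bins=np.arange(-.12,.121,.02))[0])
cv2.imwrite('pics/full2.png',cv2.resize(z['p'][0:260,170:370][:,:,::-1],None,fx=2.3,fy=2.3))
E
```

```text
0.06 24 lat [-0.028  0.032] push [-0.012  0.008  0.011] [ 0  0  0  0  8  1  0 15  0  0  0  0]
0.07 70 lat [-0.112  0.035] push [0.002 0.012 0.099] [15 18  0  0 17  2  0 18  0  0  0  0]
0.08 40 lat [-0.034  0.037] push [-0.01   0.008  0.015] [ 0  0  0  0 16  2  0 22  0  0  0  0]
0.09 39 lat [-0.035  0.037] push [-0.003  0.009  0.013] [ 0  0  0  0 20  0  0 19  0  0  0  0]
0.1 54 lat [-0.034  0.038] push [-0.008  0.008  0.014] [ 0  0  0  0 20  2  0 32  0  0  0  0]
0.11 15 lat [-0.036  0.036] push [0.005 0.01  0.015] [0 0 0 0 7 0 0 8 0 0 0 0]
0.12 12 lat [-0.083  0.084] push [-0.002  0.029  0.033] [0 2 1 1 1 0 0 3 0 2 2 0]
0.13 120 lat [-0.084  0.085] push [-0.001  0.032  0.039] [ 0  7  9 17 14  6  6 22 17 11 11  0]
0.14 248 lat [-0.084  0.087] push [-0.025  0.026  0.037] [ 0  7 21 39 32 19 20 39 35 26 10  0]
0.15 198 lat [-0.088  0.092] push [-0.023  0.019  0.036] [ 0 15  7 21 28 11 12 39 39  9 17  0]
0.16 626 lat [-0.091  0.094] push [-0.032  0.017  0.036] [  0  76  85  68  34  26  27  59  62 105  84   0]
0.17 220 lat [-0.091  0.09 ] push [-0.029  0.017  0.034] [ 0 14 38 14 37 36 30  8  7 20 16  0]
0.18 79 lat [-0.039  0.017] push [-0.014  0.017  0.025] [ 0  0  0  0 26 26 27  0  0  0  0  0]
0.19 58 lat [-0.039  0.017] push [-0.014  0.018  0.024] [ 0  0  0  0 25 19 14  0  0  0  0  0]
0.2 46 lat [-0.039  0.018] push [-0.016  0.032  0.035] [ 0  0  0  0 18 13 15  0  0  0  0  0]
0.21 121 lat [-0.039  0.031] push [-0.034  0.029  0.037] [ 0  0  0  0 70 22 21  8  0  0  0  0]
0.22 163 lat [-0.035  0.038] push [-0.011  0.025  0.039] [ 0  0  0  0 48 40 38 37  0  0  0  0]
0.23 65 lat [-0.027  0.029] push [0.009 0.028 0.034] [ 0  0  0  0 12 25 20  8  0  0  0  0]
0.24 78 lat [-0.038  0.039] push [-0.001  0.034  0.041] [ 0  0  0  0 18 23 22 15  0  0  0  0]
0.25 117 lat [-0.038  0.039] push [0.    0.032 0.041] [ 0  0  0  0 35 30 26 26  0  0  0  0]
```

View pics/full2.png

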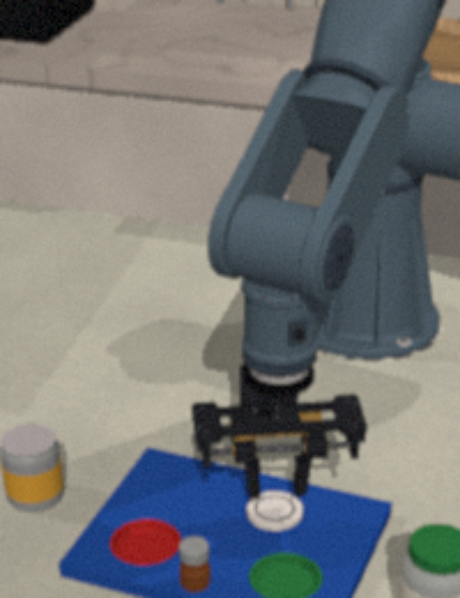

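The shape matches the stated geometry, so the whole arm is about 41 mm higher than reported. The body will still clear the pot. I'll back up, descend and check again.

>>> apply_moves([
  {"delta_pos": [-0.63,-0.25,0],"twist": 0,"jaw": -0.09},
  {"delta_pos": [-0.63,-0.25,0],"twist": 0,"jaw": -0.09},
  {"delta_pos": [0,0,-0.3],"twist": 0,"jaw": -0.09},
  {"delta_pos": [0,0,-0.2],"twist": 0,"jaw": -0.09},
  {"delta_pos": [0,0,0],"twist": 0,"jaw": -0.09},
])

```text
clock: 4.55
tcp_pos: [0.4592, -0.025, 0.0104]
orientation: [-0.584, 0.398, 0.586, 0.397]
force: [-1.1, 0.2, -0.5]
grip_width: 0.0404
```

```bash
cat >> look.py <<'E'
c=ci('scene');K=c['K'];v,u=np.mgrid[0:420,0:560]
P=(np.stack([(u-K[0,2])/K[0,0]*d,-(v-K[1,2])/K[1,1]*d,-d,np.ones_like(d)],-1)@c['cam_to_world'].T)[...,:3]
t=np.array(s['tcp_pos'])[:2];a=np.radians(21.7);e=np.array([np.cos(a),np.sin(a)]);l=np.array([-e[1],e[0]])
q=P[...,:2]-t;pu=q@e;la=q@l
m=(d>0)&(p.max(-1)<55)&(abs(pu)<.03)&(abs(la)<.06)&(P[...,2]>.005)
for sg in(-1,1):
    k=m&(la*sg>0.01);zz=np.sort(P[...,2][k]);print('finger',sg,'low z',zz[:8].round(4),'lat',np.median(la[k&(P[...,2]<.09)]).round(4),'front',np.median(pu[k&(P[...,2]<.09)]).round(4))
E
python3 look.py 3
```

```text
4.55 [ 0.45921111 -0.02502339  0.01041613] [-1.0605778   0.19157132 -0.45897602]
finger -1 low z [0.0374 0.0382 0.0419 0.0423 0.0423 0.0432 0.0448 0.0463] lat -0.027 front 0.008
finger 1 low z [0.0406 0.0415 0.0416 0.0428 0.0439 0.0445 0.0452 0.0471] lat 0.0283 front 0.0082
```

View pics/scene3.png

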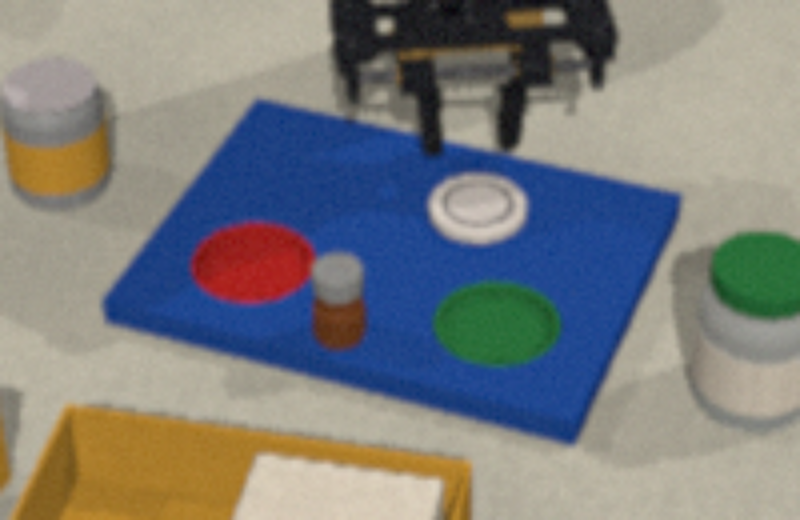

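The tips (crop (432,150), (508,148)) are now about 37 mm up and the seal is untouched. I'll descend gently while watching force.

>>> apply_moves([
  {"delta_pos": [0,0,-0.12],"twist": 0,"jaw": -0.09},
  {"delta_pos": [0,0,-0.06],"twist": 0,"jaw": -0.09},
  {"delta_pos": [0,0,0],"twist": 0,"jaw": -0.09},
])

```text
clock: 4.9
tcp_pos: [0.4601, -0.025, 0.0021]
orientation: [-0.585, 0.397, 0.585, 0.397]
force: [-0.4, -0.4, -0.4]
grip_width: 0.0401
```

>>> apply_moves([
  {"delta_pos": [0,0,-0.04],"twist": 0,"jaw": -0.09},
  {"delta_pos": [0,0,0],"twist": 0,"jaw": -0.09},
])

```text
clock: 5.1
tcp_pos: [0.4602, -0.0251, 0.0004]
orientation: [-0.585, 0.397, 0.585, 0.397]
force: [0.0, 0.6, 0.7]
grip_width: 0.04
```

```bash
python3 look.py 4
```

```text
5.1 [ 4.60208266e-01 -2.51407957e-02  4.08058978e-04] [0.01047895 0.5610276  0.72552088]
finger -1 low z [0.0288 0.0309 0.0312 0.0335 0.0337 0.0353 0.0362 0.0365] lat -0.0268 front 0.0079
finger 1 low z [0.03   0.0301 0.0309 0.0311 0.0315 0.0346 0.0353 0.0357] lat 0.0288 front 0.0071
```

View pics/scene4.png

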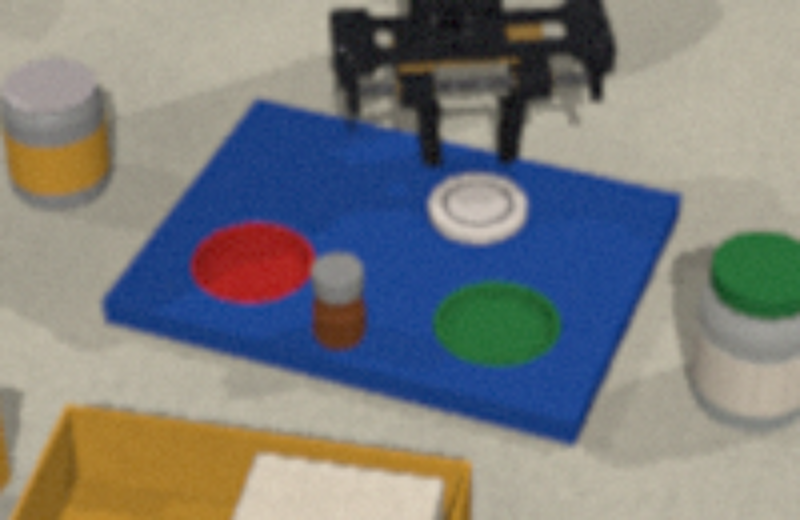

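>>> apply_moves([
  {"delta_pos": [0,0,-0.04],"twist": 0,"jaw": -0.09},
  {"delta_pos": [0,0,-0.02],"twist": 0,"jaw": -0.09},
  {"delta_pos": [0,0,0],"twist": 0,"jaw": -0.09},
])

```text
clock: 5.45
tcp_pos: [0.4601, -0.0252, -0.0026]
orientation: [-0.585, 0.397, 0.585, 0.397]
force: [-0.1, 0.4, -0.1]
grip_width: 0.0401
```

>>> apply_moves([
  {"delta_pos": [0,0,-0.02],"twist": 0,"jaw": -0.09},
  {"delta_pos": [0,0,0],"twist": 0,"jaw": -0.09},
])

```text
clock: 5.65
tcp_pos: [0.4601, -0.0252, -0.0036]
orientation: [-0.585, 0.397, 0.585, 0.397]
force: [0.4, 0.5, -0.2]
grip_width: 0.0403
```

>>> apply_moves([
  {"delta_pos": [0,0,-0.02],"twist": 0,"jaw": -0.09},
  {"delta_pos": [0,0,0],"twist": 0,"jaw": -0.09},
])

```text
clock: 5.85
tcp_pos: [0.4603, -0.0252, -0.0038]
orientation: [-0.585, 0.397, 0.585, 0.397]
force: [-3.9, 1.0, 9.9]
grip_width: 0.0401
```

Board contact came at reported z −0.0038, which puts the tips at 20 mm. I'll lift about 2.5 mm and start pushing.

>>> apply_moves([
  {"delta_pos": [0,0,0.06],"twist": 0,"jaw": -0.09},
  {"delta_pos": [0.18,0.07,0],"twist": 0,"jaw": -0.09},
  {"delta_pos": [0.18,0.07,0],"twist": 0,"jaw": -0.09},
  {"delta_pos": [0.12,0.05,0],"twist": 0,"jaw": -0.09},
  {"delta_pos": [0.12,0.05,0],"twist": 0,"jaw": -0.09},
])

```text
clock: 6.35
tcp_pos: [0.4909, -0.0128, -0.0016]
orientation: [-0.585, 0.397, 0.585, 0.397]
force: [-0.1, -0.3, -0.1]
grip_width: 0.0402
```

>>> apply_moves([
  {"delta_pos": [0.18,0.07,0],"twist": 0,"jaw": -0.09},
  {"delta_pos": [0.18,0.07,0],"twist": 0,"jaw": -0.09},
  {"delta_pos": [0,0,0],"twist": 0,"jaw": -0.09},
])

```text
clock: 6.65
tcp_pos: [0.5098, -0.0059, -0.0013]
orientation: [0.586, -0.397, -0.585, -0.397]
force: [0.1, -1.1, 0.4]
grip_width: 0.0403
```

```bash
python3 look.py 5
```

```text
6.65 [ 0.50978295 -0.00591252 -0.00130307] [ 0.14703027 -1.05792318  0.40373741]
finger -1 low z [0.0237 0.0289 0.0291 0.0307 0.0313 0.0335 0.0356 0.036 ] lat -0.0262 front 0.0084
finger 1 low z [0.0305 0.0309 0.0315 0.0315 0.0321 0.0338 0.0357 0.036 ] lat 0.0289 front 0.008
```

View pics/scene5.png

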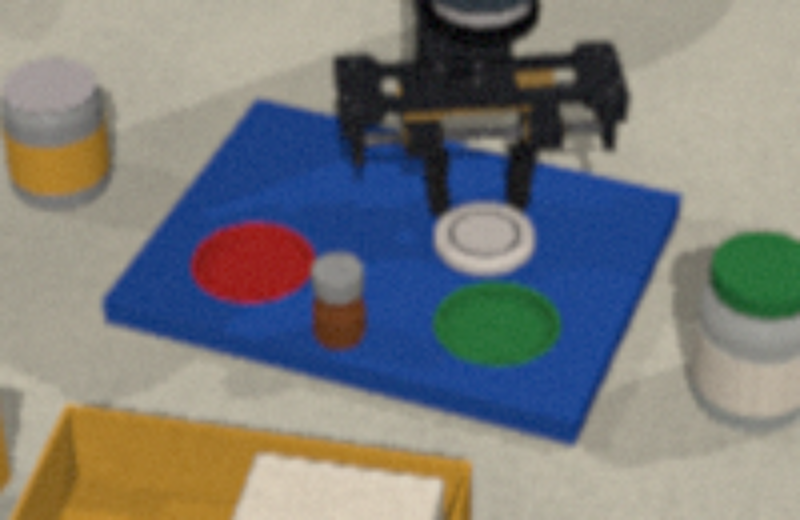

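The seal moved to (485,238), sits between the fingertips, and is heading for the green lid (497,323).

```bash
python3 - <<'E'
from h import *
p=np.load('scene5.npz')['p']
print(centre('scene',p,'seal',.028,np.array([.543,.008])))
print(centre('scene',p,'green_lid',.02,np.array([.615,.036])))
m=env.outline_of('seal','scene')[0]['pixels'];ys,xs=np.nonzero(m);print(m.sum(),ray('scene',(xs.mean(),ys.mean()),.026))
m=env.outline_of('green_lid','scene')[0]['pixels'];ys,xs=np.nonzero(m);print(m.sum(),ray('scene',(xs.mean(),ys.mean()),.02))
E
```

```text
(array([0.544, 0.01 ], dtype=float32), np.int64(364), array([0.5436, 0.01  ]), 37.6, ((543.2350463867188, 9.748095512390137), (65.94532775878906, 75.2983169555664), 102.99559020996094))
(array([0.6151, 0.037 ], dtype=float32), np.int64(477), array([0.6145, 0.0369]), 38.8, ((614.4864501953125, 36.805213928222656), (74.33299255371094, 77.01617431640625), 21.982345581054688))
352 [0.54351563 0.00879495 0.026     ]
561 [0.61689051 0.03547908 0.02      ]
```

>>> apply_moves([
  {"delta_pos": [0.18,0.07,0],"twist": 0,"jaw": -0.09},
  {"delta_pos": [0.18,0.07,0],"twist": 0,"jaw": -0.09},
  {"delta_pos": [0.18,0.07,0],"twist": 0,"jaw": -0.09},
  {"delta_pos": [0.18,0.07,0],"twist": 0,"jaw": -0.09},
  {"delta_pos": [0.1,0.04,0],"twist": 0,"jaw": -0.09},
])

```text
clock: 7.3
tcp_pos: [0.5504, 0.0102, -0.0014]
orientation: [0.585, -0.397, -0.585, -0.397]
force: [-0.1, -0.4, 0.0]
grip_width: 0.0399
```

>>> apply_moves([
  {"delta_pos": [0.1,0.04,0],"twist": 0,"jaw": -0.09},
  {"delta_pos": [0.1,0.035,0],"twist": 0,"jaw": -0.09},
  {"delta_pos": [0.1,0.035,0],"twist": 0,"jaw": -0.09},
  {"delta_pos": [0,0,0],"twist": 0,"jaw": -0.09},
])

```text
clock: 7.7
tcp_pos: [0.5649, 0.0154, -0.0014]
orientation: [0.585, -0.397, -0.585, -0.397]
force: [-0.2, -0.6, 0.0]
grip_width: 0.0403
```

```bash
python3 look.py 6
```

```text
7.7 [ 0.56492522  0.01541595 -0.00138541] [-0.24021608 -0.60640024  0.04620683]
finger -1 low z [0.0291 0.0301 0.0317 0.0317 0.0345 0.0348 0.0363 0.0368] lat -0.0266 front 0.0085
finger 1 low z [0.0311 0.0312 0.0334 0.0343 0.0355 0.0358 0.0368 0.0372] lat 0.0282 front 0.0083
```

View pics/scene6.png

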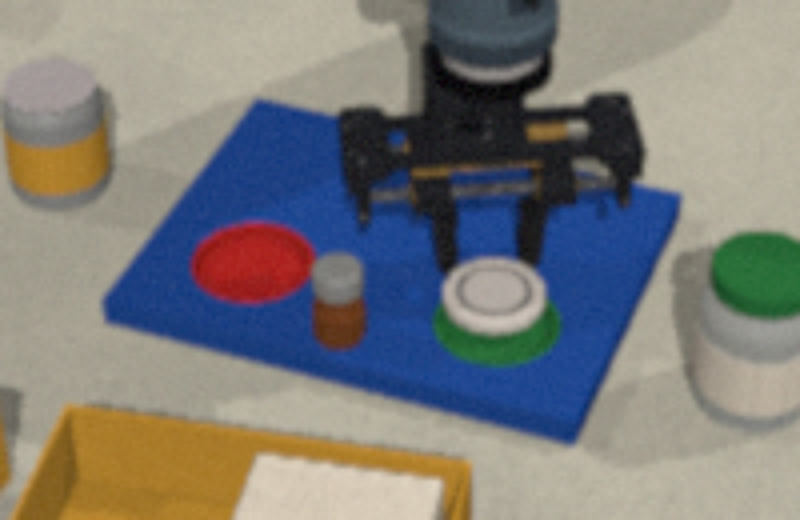

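The seal (494,296) is partly over the green lid and well aligned, with about 18 mm left. I'll creep from here.

>>> apply_moves([
  {"delta_pos": [0.08,0.03,0],"twist": 0,"jaw": -0.09},
  {"delta_pos": [0.08,0.03,0],"twist": 0,"jaw": -0.09},
  {"delta_pos": [0.06,0.02,0],"twist": 0,"jaw": -0.09},
  {"delta_pos": [0.06,0.02,0],"twist": 0,"jaw": -0.09},
  {"delta_pos": [0,0,0],"twist": 0,"jaw": -0.09},
])

```text
clock: 8.25
tcp_pos: [0.5788, 0.0204, -0.0014]
orientation: [0.585, -0.397, -0.585, -0.397]
force: [-0.1, -0.4, -0.4]
grip_width: 0.0401
```

```bash
python3 look.py 7
```

```text
8.25 [ 0.57880386  0.02039417 -0.00135688] [-0.13536005 -0.42029605 -0.36811214]
finger -1 low z [0.0287 0.0312 0.0321 0.0323 0.0336 0.0352 0.0362 0.0371] lat -0.0276 front 0.0081
finger 1 low z [0.0295 0.0318 0.0329 0.0335 0.0346 0.0353 0.0358 0.0364] lat 0.0287 front 0.0081
```

View pics/scene7.png

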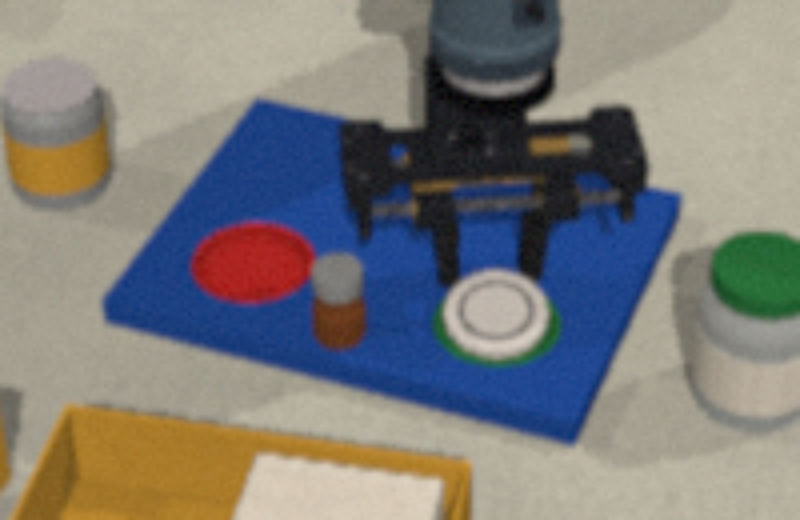

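The seal is nearly in, but its rear is still raised on the rim. A few more millimetres.

>>> apply_moves([
  {"delta_pos": [0.04,0.015,0],"twist": 0,"jaw": -0.09},
  {"delta_pos": [0.03,0.01,0],"twist": 0,"jaw": -0.09},
  {"delta_pos": [0,0,0],"twist": 0,"jaw": -0.09},
])

```text
clock: 8.6
tcp_pos: [0.5819, 0.0216, -0.0015]
orientation: [0.585, -0.397, -0.585, -0.397]
force: [0.5, 0.1, -0.0]
grip_width: 0.0401
```

```bash
python3 look.py 8
```

```text
8.6 [ 0.58191845  0.02157957 -0.00145179] [ 0.46293704  0.09494769 -0.02774478]
finger -1 low z [0.027  0.0281 0.0309 0.0312 0.0313 0.0314 0.0317 0.0325] lat -0.0256 front 0.0083
finger 1 low z [0.0313 0.0321 0.0328 0.033  0.0335 0.0343 0.0344 0.0344] lat 0.0285 front 0.0077
```

View pics/scene8.png

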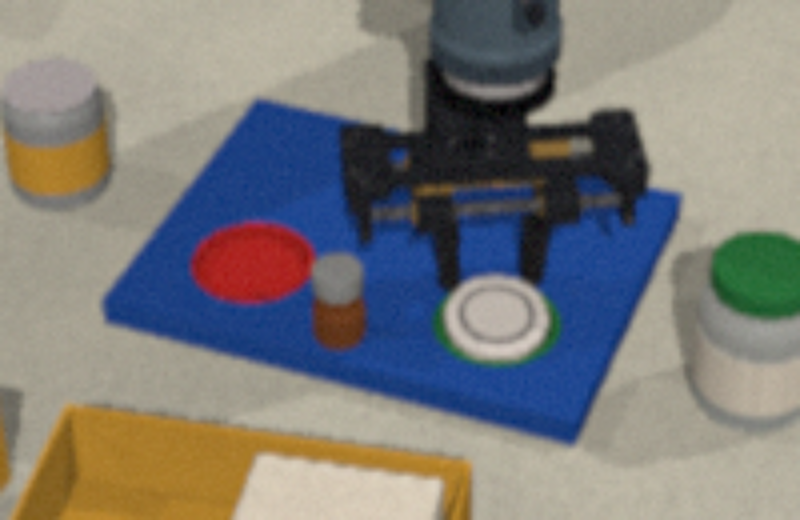

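```bash
cat > fit.py <<'E'
from h import *
import sys
c=ci('scene');K=c['K'];v,u=np.mgrid[0:420,0:560]
for i in sys.argv[1:]:
    z=np.load(f'scene{i}.npz');p=z['p'];d=z['d']
    P=(np.stack([(u-K[0,2])/K[0,0]*d,-(v-K[1,2])/K[1,1]*d,-d,np.ones_like(d)],-1)@c['cam_to_world'].T)[...,:3]
    def plane(m,c0):
        q=P[m&(d>0)];A=np.c_[q[:,:2]-c0,np.ones(len(q))];x=np.linalg.lstsq(A,q[:,2],rcond=None)[0]
        return 'z',x[2].round(4),'slope',x[:2].round(3),'n',len(q),'sd',(A@x-q[:,2]).std().round(4)
    s=colour(p,'seal')&(np.hypot(P[...,0]-.613,P[...,1]-.035)<.05)
    s2=cv2.erode(s.astype(np.uint8),np.ones((3,3)))>0
    print(i,'seal',plane(s2,[.613,.035]))
    b=(p[...,2].astype(int)>p[...,0]+60)&(np.hypot(P[...,0]-.613,P[...,1]-.035)<.08)&(P[...,2]<.03)
    print('  board',plane(b,[.613,.035]), centre('scene',p,'seal',.021,np.array([.613,.035]))[:4])
E
python3 fit.py 6 7 8
```

```text
6 seal ('z', np.float64(-0.2946), 'slope', array([2.557, 1.001]), 'n', 537, 'sd', np.float64(0.3864))
  board ('z', np.float64(0.0208), 'slope', array([-0.026,  0.   ]), 'n', 1416, 'sd', np.float64(0.0033)) (array([0.595 , 0.0299], dtype=float32), np.int64(344), array([0.5928, 0.0294]), 35.2)
7 seal ('z', np.float64(-0.2192), 'slope', array([9.132, 4.788]), 'n', 594, 'sd', np.float64(0.3395))
  board ('z', np.float64(0.0207), 'slope', array([-0.022,  0.   ]), 'n', 1492, 'sd', np.float64(0.0032)) (array([0.6073, 0.0342], dtype=float32), np.int64(467), array([0.6068, 0.0328]), 43.1)
8 seal ('z', np.float64(-0.239), 'slope', array([10.995,  3.391]), 'n', 621, 'sd', np.float64(0.3232))
  board ('z', np.float64(0.0206), 'slope', array([-0.022,  0.   ]), 'n', 1493, 'sd', np.float64(0.0032)) (array([0.6112, 0.0353], dtype=float32), np.int64(453), array([0.6106, 0.0352]), 41.2)
```

```bash
sed -i 's/<.05)$/<.05)\&(P[...,2]<.04)/' fit.py; python3 fit.py 5 6 7 8
```

```text
5 seal ('z', np.float64(-0.7824), 'slope', array([-3.182, -1.132]), 'n', 257, 'sd', np.float64(0.1275))
  board ('z', np.float64(0.0207), 'slope', array([-0.026, -0.   ]), 'n', 1480, 'sd', np.float64(0.0033)) (array([0.5682, 0.0194], dtype=float32), np.int64(13), array([0.5682, 0.0199]), 10.7)
6 seal ('z', np.float64(-0.2946), 'slope', array([2.557, 1.001]), 'n', 537, 'sd', np.float64(0.3864))
  board ('z', np.float64(0.0208), 'slope', array([-0.026,  0.   ]), 'n', 1416, 'sd', np.float64(0.0033)) (array([0.595 , 0.0299], dtype=float32), np.int64(344), array([0.5928, 0.0294]), 35.2)
7 seal ('z', np.float64(-0.2216), 'slope', array([9.141, 4.797]), 'n', 591, 'sd', np.float64(0.3385))
  board ('z', np.float64(0.0207), 'slope', array([-0.022,  0.   ]), 'n', 1492, 'sd', np.float64(0.0032)) (array([0.6073, 0.0342], dtype=float32), np.int64(467), array([0.6068, 0.0328]), 43.1)
8 seal ('z', np.float64(-0.239), 'slope', array([10.995,  3.391]), 'n', 621, 'sd', np.float64(0.3232))
  board ('z', np.float64(0.0206), 'slope', array([-0.022,  0.   ]), 'n', 1493, 'sd', np.float64(0.0032)) (array([0.6112, 0.0353], dtype=float32), np.int64(453), array([0.6106, 0.0352]), 41.2)
```

Floor pixels below the table also fall in the mask, so I'll bound it below too.

```bash
sed -i 's/&(P\[...,2\]<.04)$/\&(abs(P[...,2]-.023)<.015)/' fit.py; python3 fit.py 6 7 8
```

```text
6 seal ('z', np.float64(0.0292), 'slope', array([-0.003, -0.004]), 'n', 286, 'sd', np.float64(0.0019))
  board ('z', np.float64(0.0208), 'slope', array([-0.026,  0.   ]), 'n', 1416, 'sd', np.float64(0.0033)) (array([0.595 , 0.0299], dtype=float32), np.int64(344), array([0.5928, 0.0294]), 35.2)
7 seal ('z', np.float64(0.0258), 'slope', array([-0.169, -0.046]), 'n', 353, 'sd', np.float64(0.0024))
  board ('z', np.float64(0.0207), 'slope', array([-0.022,  0.   ]), 'n', 1492, 'sd', np.float64(0.0032)) (array([0.6073, 0.0342], dtype=float32), np.int64(467), array([0.6068, 0.0328]), 43.1)
8 seal ('z', np.float64(0.0253), 'slope', array([-0.122, -0.055]), 'n', 362, 'sd', np.float64(0.0022))
  board ('z', np.float64(0.0206), 'slope', array([-0.022,  0.   ]), 'n', 1493, 'sd', np.float64(0.0032)) (array([0.6112, 0.0353], dtype=float32), np.int64(453), array([0.6106, 0.0352]), 41.2)
```

It is tilted with the front down and the rear on the rim, so I keep going.

>>> apply_moves([
  {"delta_pos": [0.03,0.01,0],"twist": 0,"jaw": -0.09},
  {"delta_pos": [0.02,0.01,0],"twist": 0,"jaw": -0.09},
  {"delta_pos": [0,0,0],"twist": 0,"jaw": -0.09},
])

```text
clock: 8.95
tcp_pos: [0.5844, 0.0226, -0.0014]
orientation: [0.585, -0.397, -0.585, -0.397]
force: [-0.2, 0.4, -0.8]
grip_width: 0.0402
```

```bash
python3 look.py 9; python3 fit.py 9
```

```text
8.95 [ 0.58443539  0.02256861 -0.00140765] [-0.17980916  0.41782241 -0.80350067]
finger -1 low z [0.0266 0.0267 0.0282 0.0283 0.03   0.0313 0.0344 0.0345] lat -0.026 front 0.0086
finger 1 low z [0.0277 0.0278 0.0285 0.0291 0.0306 0.0308 0.0315 0.0318] lat 0.0283 front 0.0084
9 seal ('z', np.float64(0.0203), 'slope', array([0.018, 0.005]), 'n', 309, 'sd', np.float64(0.0019))
  board ('z', np.float64(0.0206), 'slope', array([-0.021,  0.001]), 'n', 1491, 'sd', np.float64(0.0031)) (array([0.6169, 0.0368], dtype=float32), np.int64(393), array([0.6163, 0.0369]), 35.6)
```

View pics/scene9.png

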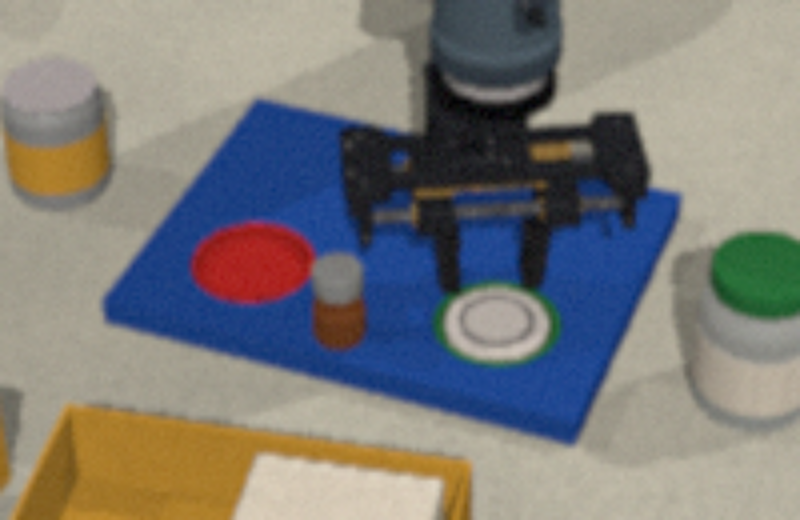

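It dropped: the seal at (497,323) is flat, centred in a green ring, with its top at about 20 mm. I'll back off and lift clear for a final check.

>>> apply_moves([
  {"delta_pos": [-0.2,-0.08,0.02],"twist": 0,"jaw": -0.09},
  {"delta_pos": [-0.2,-0.08,0.4],"twist": 0,"jaw": -0.09},
  {"delta_pos": [-0.2,-0.08,0.8],"twist": 0,"jaw": -0.09},
  {"delta_pos": [-0.6,0,0.7],"twist": 0,"jaw": -0.09},
  {"delta_pos": [-0.6,0,0.7],"twist": 0,"jaw": -0.09},
])

```text
clock: 9.5
tcp_pos: [0.4926, 0.0102, 0.1304]
orientation: [-0.585, 0.397, 0.585, 0.397]
force: [-0.4, -0.5, 0.6]
grip_width: 0.04
```

>>> apply_moves([
  {"delta_pos": [-0.8,0,0.3],"twist": 0,"jaw": -0.09},
  {"delta_pos": [-0.4,0,0],"twist": 0,"jaw": -0.09},
  {"delta_pos": [0,0,0],"twist": 0,"jaw": -0.09},
])

```text
clock: 9.8
tcp_pos: [0.4318, 0.0107, 0.1447]
orientation: [0.585, -0.397, -0.585, -0.397]
force: [-0.1, -0.3, 0.8]
grip_width: 0.0404
```

```bash
python3 look.py 10; python3 fit.py 10; python3 - <<'E'
from h import *
p,d=env.get_image('top');cv2.imwrite('pics/top10.png',cv2.resize(p[100:280,170:410][:,:,::-1],None,fx=3,fy=3))
print(env.get_state()['joint_velocities'])
p0=np.load('scene0.npz')['p'].astype(int);p1=np.load('scene10.npz')['p'].astype(int)
for n in['spice_pot','jar','can','spoon','bowl']:
    r=env.place_of(n,'scene');print(n,[(np.round(x['xyz'],4)) for x in r[:1]])
E
```

```text
9.8 [0.43184438 0.01073688 0.14469627] [-0.1232019  -0.34289236  0.84102311]
finger -1 low z [0.1719 0.1763 0.1767 0.1787 0.1793 0.1797 0.1798 0.1803] lat nan front nan
finger 1 low z [0.1687 0.1726 0.1748 0.1751 0.1753 0.1755 0.1783 0.1784] lat nan front nan
10 seal ('z', np.float64(0.0203), 'slope', array([0.013, 0.003]), 'n', 312, 'sd', np.float64(0.0018))
  board ('z', np.float64(0.0206), 'slope', array([-0.02, -0.  ]), 'n', 1809, 'sd', np.float64(0.003)) (array([0.6165, 0.037 ], dtype=float32), np.int64(400), array([0.6156, 0.0367]), 36.3)
[ 0.00200237  0.0400971  -0.03018823 -0.00204414 -0.00165455  0.00123378]
spice_pot [array([ 0.6578, -0.0559,  0.017 ])]
jar [array([ 0.6163,  0.1974, -0.    ])]
can [array([ 0.5381, -0.3022, -0.0009])]
spoon [array([0.3633, 0.4569, 0.0063])]
bowl [array([ 0.5854, -0.477 , -0.0029])]
  return _methods._mean(a, axis=axis, dtype=dtype,
  ret = ret.dtype.type(ret / rcount)
```

View pics/scene10.png

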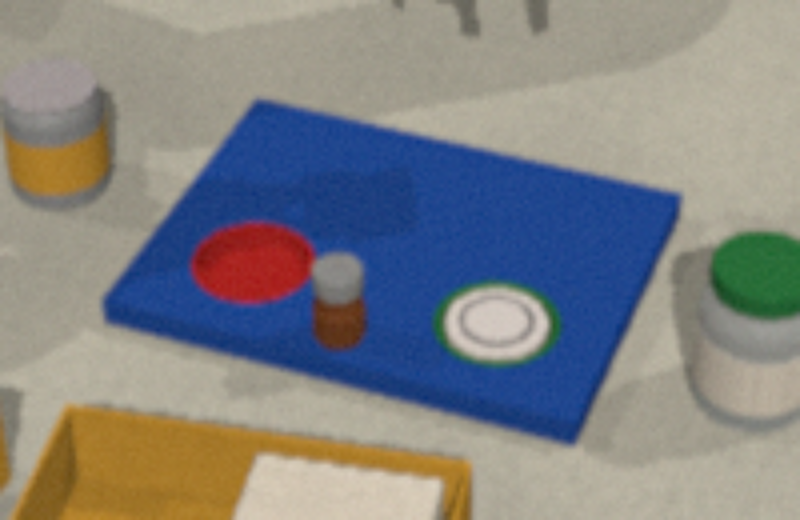

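View pics/top10.png

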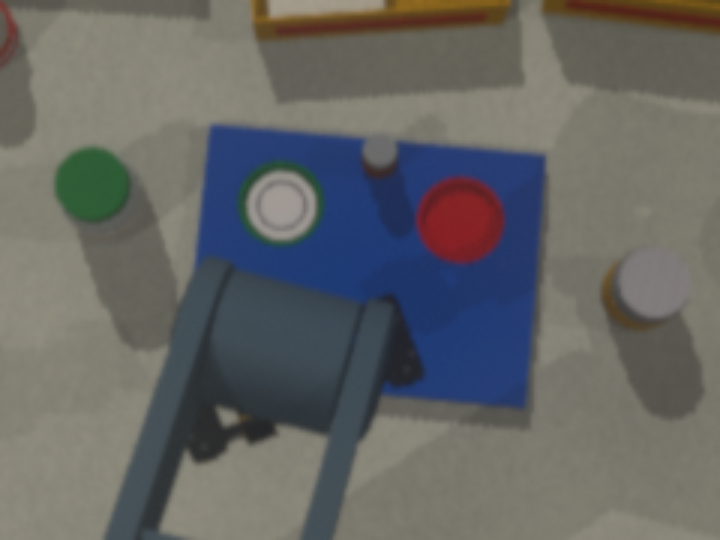

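Both views show the seal flat and ringed evenly by green (scene (497,323), top (282,205)). The red lid is empty and the other objects have not moved. Handing in.

```bash
python3 -c "
from workcell import env
print(env.hand_in())"
```

```text
the job is handed in; nothing more can be done
None
```

The white seal disc is lying flat in the green lid, and I handed the job in at about 10 s. I pushed it across the board with the two fingertips straddling it until its rear edge dropped over the rim; it was never gripped or lifted.

- **Seal:** the depth fit puts its top at about 20.3 mm, against 20.6 mm for the board. That is about 0.3 mm below the rim where 1 mm was expected, but it is within the depth noise. The slope is about 0.01 (noise level), and an even green ring shows around it in both camera views.
- **Everything else:** the red lid is empty. The spice pot, jar and can are within about 3 mm of their first fixes. I took no starting fix on the spoon or bowl, but the arm worked well away from both.
- **Robot:** it ended clear of everything. The largest force I read was about 10 N, when I touched the board to find its height.

**Height disagreement:** the arm stood about 38–41 mm higher than its reported TCP height. My first pass therefore went over the seal without touching it. I used the depth image and the board touch for height after that, and the reported x and y agreed with the camera.

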